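# Seat the blue battery pack in the charging dock

### The arm

A 6-joint arm with a two-finger parallel gripper is mounted at the origin on the work surface. World frame = base frame: x ahead of the robot, y to its left, z up, the work surface at z = 0. Lengths are in m, angles in rad, forces in N, time in s.
With the tool pointing down it reaches from about 0.3 to 0.85 m from the base axis. Payload 4.2 kg.
Tool frame: the origin (TCP) lies at the very end of the fingers, on their centre line; the grasp point (between the pads) lies 19 mm behind it; x points along the fingers, z is the direction in which the jaws open and shut, and the axes are right-handed (so a half turn about x gives the same grasp; the last joint's range is limited). The gripper opens to 91 mm and grips with 3 to 60 N. Pads are 32 mm wide; open, the fingers measure 118 mm over their backs; the gripper's body (76 mm by 178 mm) begins 60 mm behind the grasp point.
Start: joints at [1.277, 0.32, 1.565, -0, 1.257, -0.02], TCP at [0.155, 0.554, 0.214] pointing down, gripper open.
Joint ranges: [-3.11, 3.11], [-0.84, 2.01], [0.21, 2.61], [-1.34, 4.49], [0.05, 2.63], [-2.56, 2.56]. Speed limits (rad/s): [2.57, 2.57, 3.14, 3.14, 3.14, 3.14].

### API

Orientations are given as a rotation vector (axis times angle).
In Python, from cell import env gives the robot as it stands.
- The arm moves only by the tool play_rows, never from a script. Its argument "targets" is a list of rows, each a list of 3 entries, a list of its own where there are three numbers: the shift along the tool's x, y, z normalised to -1 to 1, where 1 is 25 cm, then the turn, a rotation vector about the tool's x, y, z normalised to -1 to 1, where 1 is 4 degrees, then the closure, from -1 (fully open) to 1 (shut), so that 0 is half open. In form: [[[tx, ty, tz], [wx, wy, wz], hand], ...]. A call has 1 to 20 rows; each row shifts and turns the commanded pose from where the row before left it, along the tool's axes as they then stand; what a row does not reach is not made up. A row lasts 1/8 s, in which the tool goes at most 62.5 mm and 10.7 degrees, less where a joint would pass 70% of its speed; a pose out of reach is approached as far as the arm can. A call with a number of a shift or a turn outside -1 to 1 is refused whole. A call with a gripper value outside its range is refused whole. The fingers move at their own pace and stop on an object; "grip_force" is the grip in N (left out, the last holds). Time passes only in rows, so rows that do not move let the fingers close. It gives the time, the measured TCP pose, the force and the opening at its end, in the units of the state.
- env.get_state(): the state, without advancing time (a new reading comes with each control period).
- env.grab_frame(name): name is "scene" or "side" or "wrist"; returns (picture, depth): 400x640x3 uint8, blue, green, red; 400x640 float32, m along the optical axis (not along the pixel's ray), 0 where there is no reading.
- env.calibration(name): a dict with "fx", "fy", "cx", "cy" (pixels), "view" (4x4, takes a point from world to camera coordinates). Camera axes: x right, y up, looking along -z (the intrinsics and any distortion apply to the point x, -y, -z); pixel columns grow to the right and rows downward; lengths in m; the calibration is good to about 2 mm. A picture is of the moment at which its call begins: read the wrist's pose just before it. calibration takes no time and is no camera call; for the wrist camera it gives the pose at the moment of the call.
- env.close_job(): hands the job in, once; it reports no verdict.
The state is a dict: "t": time; "qpos": joint angles; "joint_velocities": joint speeds; "tau": joint torques, N m; "ee_pos": TCP position; "tool_rot": TCP orientation; "force": force on the tool from outside, world axes, zero at the start; "moment": the same for the moment, N m; "width": opening from 0.0 (shut) to 1.0 (fully open).
Only numpy, scipy, OpenCV 4.12 (cv2) and the standard library are available. Lean on these libraries where they do the work, as an engineer would, in place of code of your own. Each camera call takes 0.05 s, during which the arm holds its last target. There are 200 camera calls.

### The job

On the packing bench of the stockroom, pick out the blue battery pack, set it upright and lengthwise in the empty bay of the charging dock, and press it down until it is fully home, the top of its block flush with the top face of the dock. Let go of it and leave it there; leave the red and yellow packs where they are.

Things in the scene. Friction and masses are not known exactly. Their poses are not given: they have to be found in the camera images.
- pack_blue: blue battery pack, loose, about 0.25 kg: a block 80 (its x) by 44 (its y) by 30 mm high with, centred on its top, an upright blue grip rib 50 mm long (along x), 18 mm thick (along y) and 34 mm tall, so 64 mm high in all. Origin: centre of the underside; z up. It is the same both ways round. This is the one to seat.
- dock: grey dock fixed to the bench, 160 (x) by 120 (y) by 46 mm high, blue line round its bay: a recess centred in its top, 94 (x) by 58 mm (y), 6 mm chamfered mouth. A black plate in it lies 20 mm deep, so a pack first stands 10 mm proud; about 12 N pushes it down slowly (20 mm/s), 10 mm to a stop, and it stays. Home: the pack's underside is 16 mm above the bench. Origin: centre of dock's underside; z up.
- pack_red: red battery pack, loose, about 0.25 kg: a block 80 (its x) by 44 (its y) by 30 mm high with, centred on its top, an upright red grip rib 50 mm long (along x), 18 mm thick (along y) and 34 mm tall, so 64 mm high in all. Origin: centre of the underside; z up. It is the same both ways round. Leave it alone.
- pack_yellow: yellow battery pack, loose, about 0.25 kg: a block 80 (its x) by 44 (its y) by 30 mm high with, centred on its top, an upright yellow grip rib 50 mm long (along x), 18 mm thick (along y) and 34 mm tall, so 64 mm high in all. Origin: centre of the underside; z up. It is the same both ways round. Leave it alone.
Not all that is in view belongs to the job. Of the things shaped like the pack_blue, the blue one is meant.

How it is judged:
By the outcome, as a careful person would: the job done as asked, in the order asked, and still so for the second after the job is handed in, with the robot touching nothing.
It also fails if it takes over 42 s, if anything falls off the work surface, if the arm or the gripper's body presses on something with over 40 N, if the wrist force passes 120 N, or if a joint passes its speed limit or range.

## Working session

There is one attempt and no reset: what is moved stays moved. The work goes in short steps, Python scripts to look and compute and a tool call to move; the robot and the scene stay as the last step left them, time stands still between calls to the robot, and variables do not carry over. Pictures are saved under pics/ and viewed, about 8 in all and at most 12, crops included, and the job is handed in when it is done.

Besides the shell and the picture viewer there is one more tool, called after "Emit:" as a command line: name --argument value ..., lists and objects as JSON in quotes. play_rows: Moves the arm, as the interface text tells. Its arguments: {"type":"object","properties":{"targets":{"type":"array","items":{"type":"array"}},"grip_force":{"type":"number"}},"required":["targets"]}

```bash
ls; mkdir -p pics; python3 - <<'E'
from cell import env
import cv2,numpy as np
s=env.get_state();print(s)
a,da=env.grab_frame("scene");b,db=env.grab_frame("side")
np.savez('f0.npz',a=a,da=da,b=b,db=db)
for n in("scene","side","wrist"):print(n,env.calibration(n))
cv2.imwrite('pics/a.png',a);cv2.imwrite('pics/b.png',b)
E
```

```text
pics
{'t': 0.0, 'qpos': array([ 1.27699750e+00,  3.20326654e-01,  1.56569328e+00,  9.21837573e-06,
        1.25739154e+00, -2.00149855e-02]), 'joint_velocities': array([-0.00026969,  0.00089788, -0.00067081,  0.0022404 ,  0.00174486,
       -0.001358  ]), 'tau': array([-3.01887496e-05, -4.12465811e+01, -2.31966323e+01,  7.25727179e-02,
        4.59800370e-02, -1.54517111e-04]), 'ee_pos': array([0.1553231 , 0.55309354, 0.21309479]), 'tool_rot': array([-1.00628459,  1.32788106,  1.00451642]), 'force': array([-0.18859192,  0.21130136,  0.33536455]), 'moment': array([-0.00938155,  0.01755283,  0.00936279]), 'width': 0.9974601800089955}
scene {'fx': 368.1337568944028, 'fy': 368.1337568944028, 'cx': 318.45571330099034, 'cy': 194.18734772956452, 'view': array([[-0.73662969,  0.67613905, -0.01458351,  0.45271634],
       [-0.43963119, -0.46235398,  0.77003456,  0.15861617],
       [ 0.51390769,  0.57364168,  0.63783548, -1.16997308],
       [ 0.        ,  0.        ,  0.        ,  1.        ]])}
side {'fx': 479.54465174092275, 'fy': 479.54465174092275, 'cx': 324.30037886454573, 'cy': 196.753584103395, 'view': array([[ 0.71303159, -0.70062139, -0.02675086, -0.42922262],
       [ 0.34600748,  0.31843959,  0.88253898, -0.20712372],
       [-0.60980716, -0.63853417,  0.46947773, -0.84151522],
       [ 0.        ,  0.        ,  0.        ,  1.        ]])}
wrist {'fx': 303.11064913508346, 'fy': 303.11064913508346, 'cx': 321.3529346895047, 'cy': 206.11523760144775, 'view': array([[ 0.26969561,  0.96294507, -0.0010384 , -0.57317342],
       [-0.93512615,  0.26164663, -0.23891448,  0.02791105],
       [-0.22978982,  0.06540522,  0.97104006, -0.38940784],
       [ 0.        ,  0.        ,  0.        ,  1.        ]])}
```

View pics/a.png

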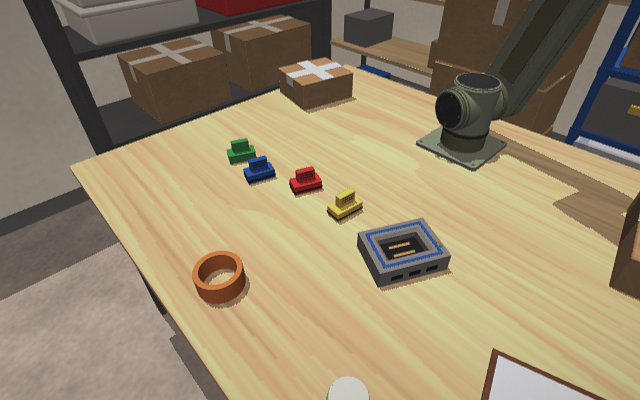

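View pics/b.png

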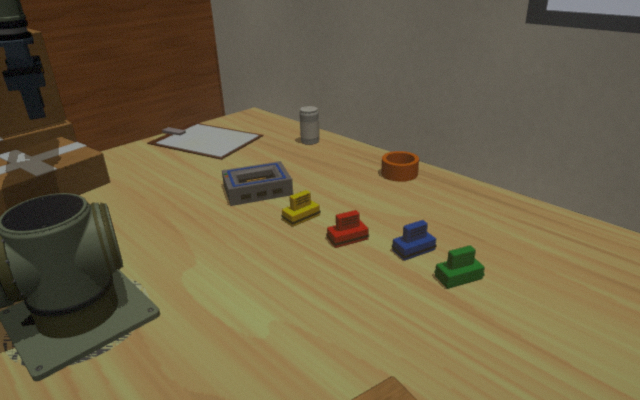

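The scene picture shows four things of the pack shape: green (240,152), blue (259,170), red (306,181) and yellow (345,205). In the side picture they are at green (460,268), blue (414,240), red (348,230) and yellow (301,208). I choose the blue one. The dock is at scene (404,252), side (257,182). The blue line on the dock and the blue shelf must not be mistaken for the pack.

```bash
cat > h.py <<'E'
import numpy as np,cv2
from scipy.spatial.transform import Rotation as R
def cloud(c,d):
    v,u=np.indices(d.shape);P=np.stack([(u-c['cx'])/c['fx']*d,-(v-c['cy'])/c['fy']*d,-d],-1)
    V=c['view'];return (P-V[:3,3])@V[:3,:3]
def ray(c,uv,z):
    V=c['view'];uv=np.atleast_2d(uv).astype(float)
    d=np.c_[(uv[:,0]-c['cx'])/c['fx'],-(uv[:,1]-c['cy'])/c['fy'],-np.ones(len(uv))]@V[:3,:3]
    o=-V[:3,:3].T@V[:3,3];return o+d*((z-o[2])/d[:,2])[:,None]
def blue(im):
    h=cv2.cvtColor(im,cv2.COLOR_BGR2HSV);return cv2.inRange(h,(100,110,40),(130,255,255))
def rect(p):
    (x,y),(w,h),a=cv2.minAreaRect((p[:,:2]*1000).astype(np.float32))
    if w<h:w,h,a=h,w,a+90
    return np.round([x,y,w,h,(a+90)%180-90],1)
E
python3 - <<'E'
from cell import env
from h import *
f=np.load('f0.npz')
for n,i,roi,dk in(("scene",'a',(140,190,235,285),(215,290,350,460)),("side",'b',(215,262,385,440),(155,210,215,300))):
    im,d=f[i],f['d'+i];c=env.calibration(n);P=cloud(c,d)
    m=np.zeros(d.shape,bool);r=roi;m[r[0]:r[1],r[2]:r[3]]=1;m&=(blue(im)>0)&(d>0)
    Q=P[m];print(n,'n',len(Q),'zmax',np.percentile(Q[:,2],[1,50,90,99]))
    t=Q[Q[:,2]>np.percentile(Q[:,2],98)-.004];print(' ribtop',rect(t),t.mean(0), 'all',rect(Q))
    hi=Q[Q[:,2]>.037];print(' rib',rect(hi))
    r=dk;m[:]=0;m[r[0]:r[1],r[2]:r[3]]=1;Q=P[m&(d>0)];D=Q[(Q[:,2]>.038)&(Q[:,2]<.055)]
    print(' dock top',rect(D),np.median(D[:,2]))
im,b=f['a'],f['b']
A=cv2.resize(im[130:230,220:370],None,fx=4,fy=4);cv2.imwrite('pics/c.png',A)
E
```

```text
scene n 535 zmax [0.00585378 0.02995324 0.06197765 0.06445021]
 ribtop [ 566.5 -301.8   46.1   19.   -19.7] [ 0.56808067 -0.30018281  0.06275397] all [ 557.6 -338.8  128.    78.8   75.6]
 rib [ 566.3 -299.9   51.    21.6  -23. ]
 dock top [513.1 156.9 162.3 124.  -25.6] 0.0447609858525557
side n 365 zmax [0.02477274 0.02884022 0.0627653  0.06419341]
 ribtop [ 558.9 -305.1   44.    14.9  -17.7] [ 0.5583499  -0.30567151  0.06236562] all [ 558.  -305.8   76.9   41.2  -20. ]
 rib [ 559.8 -305.4   45.8   14.9  -17.7]
 dock top [481.4  96.7 258.2 160.9  64. ] 0.044556874544886244
```

View pics/c.png

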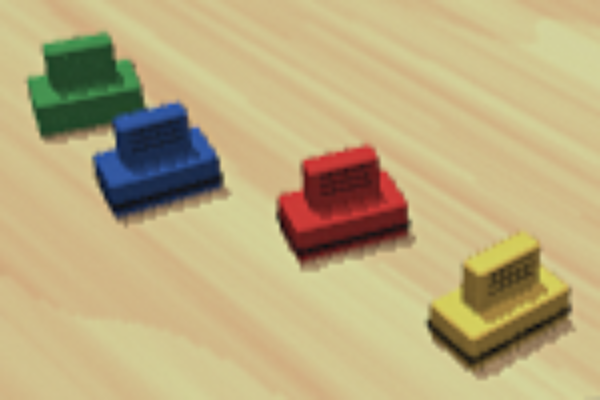

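Crop: the blue pack stands at crop (160,160), upright, beside the green one (85,85) and clear of the red (345,205). The two views put it at about (0.561,-0.303), rib top at 0.063 m, axis about -19°. The dock is at (0.513,0.157), top at 0.045 m, axis -25.6°. All of this agrees with the sizes given.

```bash
cat >> h.py <<'E'
def plan(s,xyz,axdeg):
    """go to xyz, tool down, jaws across an axis at axdeg; prints turn (deg, tool axes) and shift after turn (mm, tool axes)"""
    M=R.from_rotvec(s['tool_rot']).as_matrix();print('tool x',M[:,0].round(3),'z',M[:,2].round(3))
    for k in(90,-90):
        a=np.radians(axdeg+k);z=np.array([np.cos(a),np.sin(a),0]);x=np.array([0,0,-1.]);T=np.c_[x,np.cross(z,x),z]
        w=np.degrees(R.from_matrix(M.T@T).as_rotvec())
        print('turn deg',w.round(2),'then shift mm',(T.T@(np.array(xyz)-s['ee_pos'])*1000).round(1),' or before turn',(M.T@(np.array(xyz)-s['ee_pos'])*1000).round(1))
E
python3 - <<'E'
from cell import env
from h import *
s=env.get_state();plan(s,[.561,-.303,.18],-19.5)
E
```

```text
tool x [-0.    -0.001 -1.   ] z [ 0.27   0.963 -0.002]
turn deg [ 3.81 -0.09  0.  ] then shift mm [  33.2 -668.2 -671.6]  or before turn [  34.3 -622.  -714.5]
turn deg [-1.7619e+02 -0.0000e+00 -1.3000e-01] then shift mm [ 33.2 668.2 671.6]  or before turn [  34.3 -622.  -714.5]
```

Emit:
play_rows --targets '[[[0.008,-0.138,-0.159],[0,0,0],-1],[[0.008,-0.138,-0.159],[0,0,0],-1],[[0.008,-0.138,-0.159],[0,0,0],-1],[[0.008,-0.138,-0.159],[0,0,0],-1],[[0.008,-0.138,-0.159],[0,0,0],-1],[[0.008,-0.138,-0.159],[0,0,0],-1],[[0.008,-0.138,-0.159],[0,0,0],-1],[[0.008,-0.138,-0.159],[0,0,0],-1],[[0.008,-0.138,-0.159],[0,0,0],-1],[[0.008,-0.138,-0.159],[0,0,0],-1],[[0.008,-0.138,-0.159],[0,0,0],-1],[[0.008,-0.138,-0.159],[0,0,0],-1],[[0.008,-0.138,-0.159],[0,0,0],-1],[[0.008,-0.138,-0.159],[0,0,0],-1],[[0.008,-0.138,-0.159],[0,0,0],-1],[[0.008,-0.138,-0.159],[0,0,0],-1],[[0.008,-0.138,-0.159],[0,0,0],-1],[[0.008,-0.138,-0.159],[0,0,0],-1],[[0,0,0],[0.95,0,0],-1],[[0,0,0],[0,0,0],-1]]' --grip_force 25

```text
t: 2.6
ee_pos: [0.5595, -0.3034, 0.1769]
tool_rot: [-0.954, 1.352, 0.957]
force: [0.8, -0.3, 0.4]
width: 1.002
```

```bash
cat > w.py <<'E'
from cell import env
from h import *
import sys
s=env.get_state();c=env.calibration("wrist");im,d=env.grab_frame("wrist")
np.savez(sys.argv[1]+'.npz',im=im,d=d,view=c['view']);cv2.imwrite('pics/%s.png'%sys.argv[1],im)
print(s['t'],s['ee_pos'],s['force'],s['width'],s['qpos'].round(2))
E
python3 w.py w1; python3 - <<'E'
from cell import env
from h import *
f=np.load('w1.npz');c=env.calibration("wrist");c['view']=f['view'];P=cloud(c,f['d']);m=(blue(f['im'])>0)&(f['d']>0)
n,l,st,ce=cv2.connectedComponentsWithStats(m.astype(np.uint8))
k=1+st[1:,4].argmax();print(st[k],ce[k]);Q=P[l==k]
print(np.percentile(Q[:,2],[1,50,90,99]))
t=Q[Q[:,2]>.058];print('top',rect(t),np.median(t[:,2]))
b=Q[(Q[:,2]>.024)&(Q[:,2]<.036)];print('block top',rect(b),np.median(b[:,2]))
v,u=np.nonzero((l==k)&(P[...,2]>.058));r=ray(c,np.c_[u,v],np.median(t[:,2]));print('ray',rect(r))
plan(env.get_state(),[*rect(t)[:2]/1000,.053],rect(t)[4])
E
```

```text
2.6 [ 0.55950858 -0.30344209  0.17689884] [ 0.76066293 -0.30085421  0.38888616] 1.0021207721466958 [-0.52  0.44  1.47  0.    1.23 -1.75]
[ 303  160   42   74 2817] [323.81221157 196.38338658]
[0.02620227 0.03081713 0.06448452 0.06563833]
top [ 563.3 -302.9   49.3   18.6  -16.9] 0.06403200539430927
block top [ 563.  -302.8   78.4   42.2  -17.1] 0.030216241239353785
ray [ 562.8 -302.8   49.9   18.3  -16.9]
tool x [-0.001  0.001 -1.   ] z [0.333 0.943 0.   ]
turn deg [-2.53  0.03 -0.08] then shift mm [124.3  -3.6   1.1]  or before turn [124.3  -3.7   1.3]
turn deg [ 1.7747e+02 -1.2000e-01 -4.0000e-02] then shift mm [124.3   3.6  -1.1]  or before turn [124.3  -3.7   1.3]
```

View pics/w1.png

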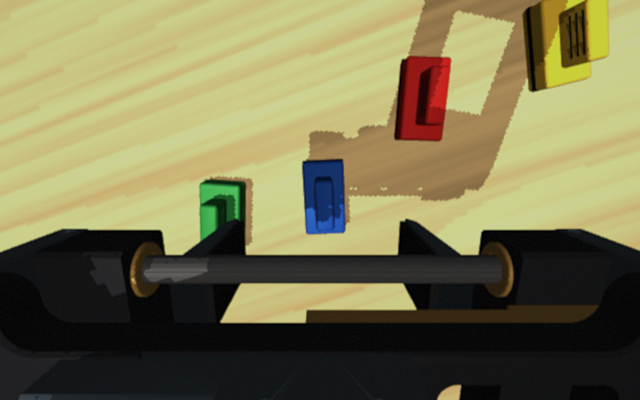

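Wrist picture: the blue pack is at (324,196), with green (222,208) left of it and red (423,98) and yellow (568,45) beyond. The wrist measurement is (0.563,-0.303), -17°, rib top at 0.064 m, and the rib is 49 x 18.5 mm, as given. I descend half open to clear the green pack and stop about 5 mm above the block's top.

Emit:
play_rows --targets '[[[0,-0.015,0.004],[-0.63,0,0],0],[[0.1,0,0],[0,0,0],0],[[0.12,0,0],[0,0,0],0],[[0.12,0,0],[0,0,0],0],[[0.12,0,0],[0,0,0],0],[[0.106,0,0],[0,0,0],0],[[0,0,0],[0,0,0],0],[[0,0,0],[0,0,0],1],[[0,0,0],[0,0,0],1],[[0,0,0],[0,0,0],1],[[0,0,0],[0,0,0],1],[[0,0,0],[0,0,0],1]]' --grip_force 40

```text
t: 4.15
ee_pos: [0.5643, -0.3034, 0.0375]
tool_rot: [-0.989, 1.334, 0.987]
force: [0.1, 2.4, 4.7]
width: 0.193
```

```bash
python3 - <<'E'
from cell import env
from h import *
s=env.get_state();plan(s,[.563,-.303,.16],-25.6);plan(s,[.513,.157,.16],-25.6)
print(env.calibration('wrist')['view'][1,:3])
E
```

```text
tool x [ 0.002 -0.    -1.   ] z [0.292 0.956 0.   ]
turn deg [8.62 0.02 0.09] then shift mm [-122.5    1.4   -0.2]  or before turn [-122.5    1.2    0. ]
turn deg [-1.7138e+02 -1.4000e-01  3.0000e-02] then shift mm [-122.5   -1.4    0.2]  or before turn [-122.5    1.2    0. ]
tool x [ 0.002 -0.    -1.   ] z [0.292 0.956 0.   ]
turn deg [8.62 0.02 0.09] then shift mm [-122.5  245.3  393. ]  or before turn [-122.7  183.3  425.4]
turn deg [-1.7138e+02 -1.4000e-01  3.0000e-02] then shift mm [-122.5 -245.3 -393. ]  or before turn [-122.7  183.3  425.4]
[-0.92851408  0.28289319 -0.24048503]
```

Emit:
play_rows --targets '[[[-0.08,0,0],[0,0,0],1],[[-0.12,0,0],[0,0,0],1],[[-0.12,0,0],[0,0,0],1],[[-0.12,0,0],[0,0,0],1],[[-0.05,0,0.05],[0,0,0],1],[[0,0.05,0.2],[0,0,0],1],[[0,0.05,0.2],[0,0,0],1],[[0,0.05,0.2],[0,0,0],1],[[0,0.05,0.2],[0,0,0],1],[[0,0.05,0.2],[0,0,0],1],[[0,0.05,0.2],[0,0,0],1],[[0,0.05,0.2],[0,0,0],1],[[0,0.06,0.2],[0,0,0],1],[[0,0,0.05],[0,0,0],1],[[0,0,0],[0.72,0,0],1],[[0,0,0],[0.72,0,0],1],[[0,0,0],[0.72,0,0],1],[[0,0,0],[0,0,0],1],[[0,0,0],[0,0,0],1]]'

```text
t: 6.52
ee_pos: [0.5894, 0.1327, 0.1584]
tool_rot: [-0.874, 1.389, 0.875]
force: [-0.6, 0.4, -2.8]
width: 0.196
```

```bash
python3 w.py w2; python3 - <<'E'
from cell import env
from h import *
f=np.load('w2.npz');c=env.calibration("wrist");c['view']=f['view'];P=cloud(c,f['d']);d=f['d']
m=(blue(f['im'])>0)&(d>0)
for n,lo,hi in(('line',.04,.053),('pack block',.11,.165),('rib',.165,.2)):
    k=m&(P[...,2]>lo)&(P[...,2]<hi)
    v,u=np.nonzero(k);Q=P[k];
    if len(Q)>20: print(n,len(Q),rect(Q),np.percentile(Q[:,2],[5,50,95]),u.min(),u.max(),v.min(),v.max())
# dock top: depth points close to 46 mm near expected place
k=(d>0)&(abs(P[...,2]-.046)<.005)&(np.hypot(P[...,0]-.513,P[...,1]-.157)<.13)
Q=P[k];print('dock top',len(Q),rect(Q),np.median(Q[:,2]))
# floor of bay
k=(d>0)&(abs(P[...,2]-.026)<.006)&(np.hypot(P[...,0]-.513,P[...,1]-.157)<.045)
if k.any():print('plate',k.sum(),rect(P[k]),np.median(P[k][:,2]))
E
```

```text
6.525 [0.58940859 0.13267807 0.15836418] [-0.63340928  0.44374948 -2.75548688] 0.19566618369078734 [ 0.2   0.4   1.58 -0.    1.16 -0.92]
line 3454 [510.7 156.3 135.3 101.1 -25.8] [0.04589759 0.04707286 0.04826163] 249 368 31 189
pack block 2934 [566.2 143.2  43.7  30.9  64.7] [0.14698236 0.15115297 0.15396474] 286 358 171 225
rib 2268 [587.9 136.3  49.3  35.1 -10.9] [0.17284655 0.18486831 0.18608059] 288 355 206 302
dock top 15672 [511.4 156.  160.6 120.5 -25.7] 0.046354245265164455
plate 5288 [511.9 155.8  88.7  58.3 -25.8] 0.026393665007247578
```

View pics/w2.png

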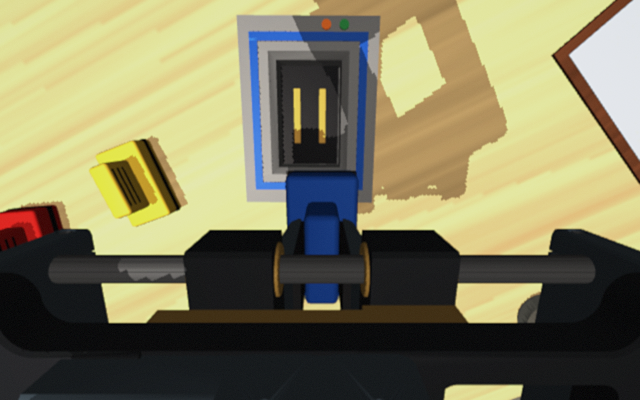

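The wrist picture shows the dock with its empty bay at (308,112) and the held blue block at (322,200). Dock centre is (0.511,0.156), -25.7°, top at 0.046 m, plate at 0.026 m. Next I find where the pack sits in the hand.

```bash
python3 - <<'E'
from cell import env
from h import *
f=np.load('w2.npz');c=env.calibration("wrist");c['view']=f['view'];P=cloud(c,f['d']);d=f['d']
s=env.get_state();M=R.from_rotvec(s['tool_rot']).as_matrix()
T=(P-s['ee_pos'])@M*1000   # tool coords mm
m=(blue(f['im'])>0)&(d>0)&(P[...,2]>.1)
for n,lo,hi in(('block top',4,11),('rib top',-30,-24)):
    Q=T[m&(T[...,0]>lo)&(T[...,0]<hi)]
    print(n,len(Q),'x',np.median(Q[:,0]),'y',np.percentile(Q[:,1],[.5,99.5]),'z',np.percentile(Q[:,2],[.5,99.5]),'slope x/y,x/z deg',np.degrees(np.linalg.lstsq(np.c_[Q[:,1:],np.ones(len(Q))],Q[:,0],rcond=None)[0][:2]),rect(Q[:,1:]/1000))
plan(s,[.5113,.1561,.10],-25.7)
E
```

```text
block top 2622 x 7.360079045062568 y [12.19992312 40.8590665 ] z [-22.20199502  20.22315586] slope x/y,x/z deg [ 1.47980218 -0.0441944 ] [25.7 -0.6 43.6 30.9 89.2]
rib top 1947 x -26.52572929943683 y [-22.05361197  25.49615093] z [-9.96929572  7.70955352] slope x/y,x/z deg [ 0.23264396 -0.42616986] [ 1.6 -1.2 48.6 17.9  0. ]
tool x [-0.001 -0.    -1.   ] z [ 0.432  0.902 -0.001]
turn deg [ 0.11 -0.03 -0.04] then shift mm [ 58.5  80.6 -12.9]  or before turn [ 58.6  80.6 -12.7]
turn deg [-1.7989e+02  6.0000e-02 -5.0000e-02] then shift mm [ 58.5 -80.6  12.9]  or before turn [ 58.6  80.6 -12.7]
```

Emit:
play_rows --targets '[[[0,0.12,-0.02],[0,0,0],1],[[0,0.12,-0.02],[0,0,0],1],[[0,0.079,-0.008],[0,0,0],1],[[0,0,0],[0,0,0],1],[[0.1,0,0],[0,0,0],1],[[0.1,0,0],[0,0,0],1],[[0.06,0,0],[0,0,0],1],[[0.04,0,0],[0,0,0],1],[[0.02,0,0],[0,0,0],1],[[0.02,0,0],[0,0,0],1],[[0,0,0],[0,0,0],1]]' --grip_force 55

```text
t: 7.95
ee_pos: [0.5127, 0.1566, 0.074]
tool_rot: [-0.874, 1.388, 0.874]
force: [-0.5, -0.4, -3.0]
width: 0.193
```

Emit:
play_rows --targets '[[[0.016,0,0],[0,0,0],1],[[0.016,0,0],[0,0,0],1],[[0.008,0,0],[0,0,0],1],[[0.008,0,0],[0,0,0],1],[[0.008,0,0],[0,0,0],1],[[0.008,0,0],[0,0,0],1],[[0.008,0,0],[0,0,0],1],[[0.008,0,0],[0,0,0],1],[[0,0,0],[0,0,0],1]]'

```text
t: 9.07
ee_pos: [0.5126, 0.1566, 0.055]
tool_rot: [-0.874, 1.388, 0.874]
force: [-2.6, -0.6, 4.8]
width: 0.192
```

Emit:
play_rows --targets '[[[0.008,0,0],[0,0,0],1],[[0.008,0,0],[0,0,0],1],[[0,0,0],[0,0,0],1],[[0,0,0],[0,0,0],1]]'

```text
t: 9.57
ee_pos: [0.5126, 0.1566, 0.0532]
tool_rot: [-0.874, 1.387, 0.874]
force: [-6.2, -1.6, 20.9]
width: 0.192
```

Emit:
play_rows --targets '[[[0.008,0,0],[0,0,0],1],[[0,0,0],[0,0,0],1],[[0,0,0],[0,0,0],1]]'

```text
t: 9.95
ee_pos: [0.5127, 0.1566, 0.0531]
tool_rot: [-0.874, 1.386, 0.874]
force: [-9.6, -2.6, 33.6]
width: 0.193
```

Emit:
play_rows --targets '[[[-0.018,0,0],[0,0,0],1],[[0,0,0],[0,0,0],0],[[0,0,0],[0,0,0],0],[[0,0,0],[0,0,0],0],[[0,0,0],[0,0,0],0],[[-0.06,0,0],[0,0,0],0],[[-0.12,0,0],[0,0,0],0],[[-0.12,0,0],[0,0,0],0],[[-0.12,0,0],[0,0,0],0],[[0,-0.16,0],[0,0,0],0],[[0,-0.16,0],[0,0,0],0],[[0,0,0],[0,0,0],0],[[0,0,0],[0,0,0],0]]'

```text
t: 11.58
ee_pos: [0.5842, 0.1221, 0.1578]
tool_rot: [-0.873, 1.389, 0.874]
force: [-0.1, -0.4, 0.2]
width: 0.497
```

```bash
python3 w.py w3; python3 - <<'E'
from cell import env
from h import *
f=np.load('w3.npz');c=env.calibration("wrist");c['view']=f['view'];P=cloud(c,f['d']);d=f['d']
near=(d>0)&(np.hypot(P[...,0]-.5115,P[...,1]-.156)<.13);b=blue(f['im'])>0
a=np.radians(-25.7);L=(P-[.5113,.1561,0])@np.array([[np.cos(a),-np.sin(a),0],[np.sin(a),np.cos(a),0],[0,0,1]])
x,y,z=[L[...,i] for i in range(3)]
rt=near&b&(z>.07)&(abs(x)<.04)&(abs(y)<.02);bt=near&b&(abs(x)<.039)&(abs(y)<.021)&(z<.06)
dt=near&(abs(z-.046)<.006)&((abs(x)>.055)|(abs(y)>.037))
for n,k in(('rib',rt),('block',bt),('dock',dt)):
    Q=P[k];s=np.linalg.lstsq(np.c_[x[k],y[k],np.ones(k.sum())],z[k],rcond=None)[0]
    print(n,k.sum(),rect(Q),'z',np.percentile(z[k],[5,50,95]).round(4),'slope deg',np.degrees(s[:2]).round(2))
E
```

```text
11.575 [0.58422674 0.12209951 0.1577898 ] [-0.1482439  -0.36298317  0.16124638] 0.497441212669034 [ 0.19  0.39  1.6   0.    1.15 -0.94]
rib 1521 [512.5 156.4  49.7  18.6 -26.1] z [0.0771 0.0799 0.0813] slope deg [0.04 0.12]
block 2708 [511.3 156.1  77.9  41.9 -25.7] z [0.0448 0.0461 0.0473] slope deg [0.16 0.31]
dock 14550 [511.2 156.2 160.6 120.5 -25.7] z [0.0452 0.0465 0.0479] slope deg [-0.    0.04]
```

View pics/w3.png

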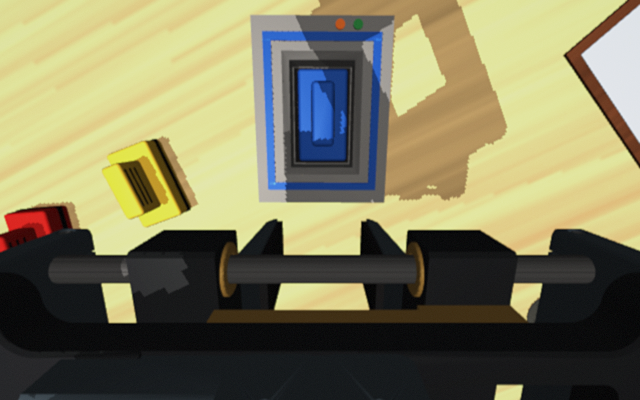

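The picture shows the blue pack level in the bay at (322,114), with the gripper open and clear. The block's top is at 46.1 mm against 46.5 mm for the dock face, and the rib top is at 80 mm, which is the home height. The pack is flush, so I hand in.

```bash
python3 -c "
from cell import env
print(env.close_job())"
```

```text
the job is handed in; nothing more can be done
None
```

The blue pack is pressed fully home in the charging dock, the gripper has let go and backed clear, and the job is handed in at about 11.6 s.

- **Pressing:** I gripped the pack by its rib, lowered it into the bay and pushed until it hit the stop. The tool force read about 34 N there, and the TCP was within 1 mm of the height predicted for home.
- **Height:** In the last wrist view the block's top was at 46.1 mm and the dock face at 46.5 mm, which is flush within the measuring error. The rib top was at 80 mm, the height it should have when home.
- **Position:** Pack and dock centres agreed to within about 1 mm, their angles to within 0.5°, and the pack's tilt was 0.3° or less.
- **Other packs:** I never touched the red, yellow or green packs. Yellow and part of red were in the last wrist view; I did not measure any of the three again.

No check failed. The first two camera views disagreed by about 8 mm on where the blue pack lay, and the closer wrist view settled it.

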